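Fit the press plate on the lens-blocking stand

ROBOT

A 6-joint arm with a two-finger parallel gripper is mounted at the origin on a cart in front of the work surface, level with it; the furniture and walls round the work are solid. World frame = base frame: x ahead of the robot, y to its left, z up, the work surface at z = 0. Lengths are in m, angles in degrees, forces in N, time in s.
With the tool pointing down it reaches from about 0.3 to 0.775 m from the base axis. Payload 14.6 kg.
Tool frame: the origin (TCP) lies midway between the tips of the shut fingers; the grasp point (between the pads) lies 19 mm behind it; z points along the fingers, y is the line along which they close (so a half turn about z gives the same grasp; the last joint's range is limited). The gripper opens to 94 mm and grips with 3 to 60 N. Pads are 16 mm wide; open, the fingers measure 119 mm over their backs; the gripper's body (75 mm by 177 mm) begins 78 mm behind the grasp point.
Start: joints at [-78.243, 17.183, 87.147, -0, 75.671, -3.816], TCP at [0.148, -0.53, 0.205] pointing down, gripper open.
Joint ranges: [-173.82, 173.82], [-45.26, 126.66], [13.44, 144.39], [-59.66, 239.66], [0, 175.72], [-146.38, 146.38]. Speed limits (degrees/s): [127.2, 127.2, 147.25, 180, 180, 180].

INTERFACE

Orientations are given as [roll, pitch, yaw] about the fixed x, y, z axes, in that order (R = Rz(yaw) Ry(pitch) Rx(roll)).
In Python, from bench import arm gives the robot as it stands.
- The arm moves only by the shell command python3 -m jog 'ROWS'. ROWS is JSON, a list of rows, each an object of numbers: "ax", "ay", "az": the turn, a rotation vector about the tool's x, y, z in units of 8 degrees (1.0 is 8 degrees); "x", "y", "z": the shift along the tool's x, y, z in units of 40 mm (1.0 is 40 mm); "claw": the closure, from 0 (fully open) to 1 (shut). A call has exactly 5 rows; each row is the pose to reach, as a shift and turn from the pose commanded when the call began, along the tool's axes at that moment; what a row does not reach only later rows make up. A row lasts 1/10 s, in which the tool goes at most 50 mm and 8.59 degrees, less where a joint would pass 70% of its speed; a pose out of reach is approached as far as the arm can. A call with a gripper value outside its range is refused whole. The fingers move at their own pace and stop on an object; the grip force is fixed at half the most. Time passes only in rows, so rows that repeat a pose let the fingers close, or fill a call up. It gives the time, the measured TCP pose, the force, the opening and the grip force at its end, in the units of the state.
- arm.state(): the state, without advancing time (a new reading comes with each control period).
- arm.capture(name): name is "side" or "top" or "wrist"; returns a dict with "image" (420x560x3 uint8, blue, green, red), "camera_matrix" (3x3 intrinsics, pixels), "rvec" (rotation vector, rad) and "tvec" (3), from world to camera coordinates, as OpenCV has them; the wrist camera has in their place "mount" (4x4, takes a point from camera to tool coordinates, whose origin is the TCP and whose axes are the flange's). Camera axes: x right, y down, z forward; pixel columns grow to the right and rows downward; lengths in m; the calibration is good to about 2 mm. A picture is of the moment at which its call begins: read the wrist's pose just before it. There is no depth.
- arm.hand_in(): hands the job in; it is judged then, once.
The state is a dict: "t": time; "q": joint angles; "qvel": joint speeds; "joint_torque": joint torques, N m; "eef_pos": TCP position; "eef_rot": TCP orientation; "ft_force": force on the tool from outside, world axes, zero at the start; "torque": the same for the moment, N m; "opening": finger opening in m; "finger_force": force on a finger pad.
Only numpy, scipy, OpenCV 4.12 (cv2) and the standard library are available. Lean on these libraries where they do the work, as an engineer would, in place of code of your own. Each camera call takes 0.05 s, during which the arm holds its last target. There are 200 camera calls.

TASK

Take the blue drilled press plate off its sloping rest and lower it, level and without dropping it, over the tall guide post of the lens-blocking stand with its black grip tab towards the front of the stand. Then feel for the index pin by swinging the plate about the post, until its index hole drops over the pin and the plate sits flush on the collar; let go of it there. Leave the dropper bottle, the blue lens tray and the roll of tape where they are.

Things in the scene. Friction and masses are not known exactly. Their poses are not given: they have to be found in the camera images.
- plate: Loose blue press plate, 126x50x10 mm, about 0.3 kg; x from -98 to +28, y -25 to +25 mm. Origin: on the bore's axis at the flat underside; z up the bore. Bore 14 mm in diameter through plate and steel boss (36 mm outside, top at z = 32 mm). Centre of mass near x = -30 mm. At the start it lies on the sloping rest, so the tab leans 29 degrees; held by the tab it may pivot a little in the grip.
- plate_tab (a point): Middle of the plate's black grip tab, at x = -70, y = 0, z = 34 mm of the plate, same axes. The tab is 30 mm long in x, 14 mm thick in y, and stands on the plate from z = 10 to 55 mm.
- index_hole (a point): Lower mouth of the plate's index hole, 13.5 mm in diameter, through the plate, at x = -30, y = 0, z = 0 of the plate, same axes.
- rest: Fixed sloping aluminium rest, 150x100 mm base, 85 mm high at the back. Origin: centre of its underside, z up, x to its high end. The slope of 29 degrees (0.5 rad) falls towards -x. The plate lies on it between side rails 6 mm high, against a toe lip 8 mm high at the low end; its bore is at the high end (x = 40 mm, 80 mm up), its tab square to the slope.
- stand: Fixed lens-blocking stand: grey foot 124x104x14 mm (x from -68 to +56 mm), steel guide post 12 mm in diameter. Origin on the post's axis on the worktop; z up; -x is the front. An aluminium index collar, 84 mm in diameter, lies round the post's foot, flat top 26 mm above the worktop.
- post_tip (a point): Tip of the guide post, 186 mm above the worktop; the top 8 mm taper from 12 to 5 mm in diameter.
- seat (a point): On the post's axis, level with the collar's top; axes as the stand; the plate's origin is here when home. A brass pin (8 mm thick, round top, 10 mm proud) stands on the collar 30 mm from the axis, at an unreported angle within 0.35 rad either side of the stand's -x: find it by sight or touch. On it the plate stands 10 mm high.
- dropper: Bystander: white dropper bottle with blue tip, 30 mm across, 100 mm tall, loose; origin under its centre.
- lens_tray: Bystander: small blue open lens tray, 35x58x24 mm, loose; origin under its centre.
- pad_roll: Bystander: roll of cream tape lying flat, 64 mm across, 22 mm high, loose; origin under its centre.
Not all that is in view belongs to the job. Of the things that look like the plate, the larger one is meant.

How it is judged:
By the outcome, as a careful person would: the job done as asked, in the order asked, and still so for the second after the job is handed in, with the robot touching nothing.
It also fails if it takes over 64 s, if anything falls off the work surface, if the arm or the gripper's body presses on something with over 40 N, if the wrist force passes 120 N, or if a joint passes its speed limit or range.

## Working session

There is one attempt and no reset: what is moved stays moved. The work goes in short steps, Python scripts to look and compute and a shell command to move; the robot and the scene stay as the last step left them, time stands still between calls to the robot, and variables do not carry over. Pictures are saved under pics/ and viewed, at most 10 in all, crops included, and the job is handed in when it is done.

```bash
ls; mkdir -p pics
cat > h.py <<'E'
import numpy as np,cv2
from bench import arm
from scipy.spatial.transform import Rotation as R
def pose(s=None):
    s=s or arm.state(); r=np.array(s["eef_rot"]); return np.array(s["eef_pos"]),R.from_euler('xyz',r,degrees=True).as_matrix()
def ray(c,u,v):
    K=np.array(c["camera_matrix"]); Rm=cv2.Rodrigues(np.array(c["rvec"]))[0]; t=np.array(c["tvec"]).ravel()
    p=cv2.undistortPoints(np.array([[[u,v]]],float),K,None)[0,0]
    d=Rm.T@np.array([p[0],p[1],1]); return -Rm.T@t,d/np.linalg.norm(d)
def onz(c,u,v,z):
    o,d=ray(c,u,v); return o+d*(z-o[2])/d[2]
def tri(c1,p1,c2,p2):
    o1,d1=ray(c1,*p1);o2,d2=ray(c2,*p2)
    s=np.linalg.lstsq(np.c_[d1,-d2],o2-o1,rcond=None)[0]
    a=o1+s[0]*d1;b=o2+s[1]*d2; return (a+b)/2,np.linalg.norm(a-b)
def proj(c,P):
    return cv2.projectPoints(np.array(P,float).reshape(-1,3),np.array(c["rvec"]),np.array(c["tvec"]),np.array(c["camera_matrix"]),None)[0].reshape(-1,2)
E
python3 - <<'E'
from h import *
import pickle
cs={}
for n in("top","side"):
    c=arm.capture(n);cs[n]=c;cv2.imwrite(f"pics/{n}0.png",cv2.resize(c["image"],(784,588)))
pickle.dump(cs,open("c0.pkl","wb"))
print(arm.state())
E
```

```text
pics
{'t': 0.1, 'q': array([-7.82435710e+01,  1.72106926e+01,  8.71783179e+01,  8.47702211e-04,
        7.56696806e+01, -3.81490587e+00]), 'qvel': array([ 0.04585674, -0.1214559 , -0.034913  ,  0.02519017,  0.03838299,
        0.0962954 ]), 'joint_torque': array([ 8.25908810e-04, -5.32645655e+01, -3.53283477e+01,  7.09842844e-02,
        2.34820414e-02, -5.13202758e-05]), 'eef_pos': array([ 0.14760116, -0.52957128,  0.20494822]), 'eef_rot': array([-1.79941494e+02, -4.72421621e-03,  1.55711222e+01]), 'ft_force': array([-0.5989134 ,  0.04367984, -0.65699121]), 'torque': array([-0.06849187, -0.03153943,  0.01543686]), 'finger_force': 0.0, 'opening': 0.09405026279112028}
```

View pics/top0.png

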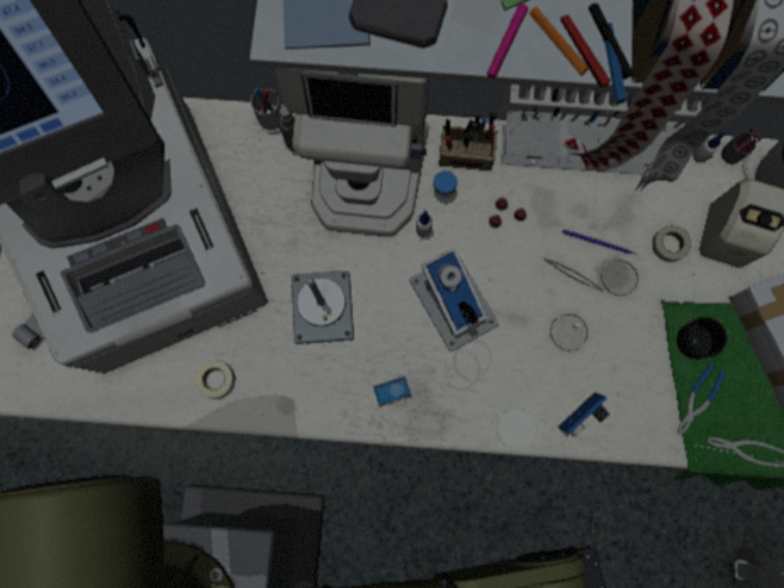

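View pics/side0.png

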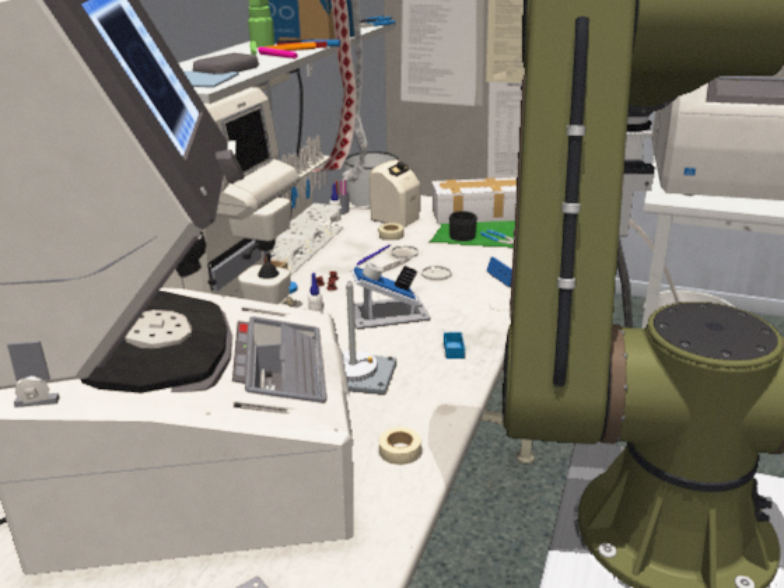

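Top view: candidates for the plate are the blue plate with boss and black tab on the grey rest at (455,290), and a smaller blue one with a dark tab at (583,413). The one on the rest is larger and fits the description. The stand is at (322,303), with the brass pin near (325,317). I'll check both in one crop and take rough positions.

Run:
```python
from h import *
import pickle
cs=pickle.load(open("c0.pkl","rb"));c=cs["top"]
im=c["image"]
a=im[180:325,195:445]; cv2.imwrite("pics/crop1.png",cv2.resize(a,None,fx=3.2,fy=3.2,interpolation=cv2.INTER_CUBIC)*1)
o,d=ray(c,280,210);print("top cam",o,d)
o2,d2=ray(cs["side"],280,210);print("side cam",o2,d2)
for n,u,v,z in[("boss",450,276,.1),("tab",468,314,.09),("collar",322,303,.026),("pin",325,317,.034),("tip",313,283,.186),("small",583,413,.02),("tape",215,380,.02),("tray",393,391,.02),("drop",425,222,.05)]:
    print(n,onz(c,u/1.4,v/1.4,z).round(3))
hsv=cv2.cvtColor(im,cv2.COLOR_BGR2HSV)
m=cv2.inRange(hsv,(95,120,50),(125,255,255))
for k in cv2.findContours(m,cv2.RETR_EXTERNAL,cv2.CHAIN_APPROX_NONE)[0]:
    if cv2.contourArea(k)>100: print(cv2.contourArea(k),cv2.minAreaRect(k))
m=cv2.inRange(hsv,(0,0,190),(180,40,255))
```

```text
top cam [ 0.30168768 -0.35503608  1.26839561] [ 0.2059857   0.02073267 -0.97833534]
side cam [0.07721875 0.83285463 0.73964903] [ 0.31228505 -0.83421981 -0.45448361]
boss [ 0.585 -0.424  0.1  ]
tab [ 0.526 -0.458  0.09 ]
collar [ 0.538 -0.208  0.026]
pin [ 0.512 -0.217  0.034]
tip [ 0.538 -0.21   0.186]
small [ 0.383 -0.668  0.02 ]
tape [ 0.392 -0.038  0.02 ]
tray [ 0.396 -0.343  0.02 ]
drop [ 0.691 -0.377  0.05 ]
209.5 ((279.73675537109375, 279.0831298828125), (12.948648452758789, 22.735416412353516), 72.47443389892578)
534.5 ((324.4653625488281, 207.28286743164062), (50.56501770019531, 20.66097640991211), 64.98310852050781)
173.5 ((317.5, 129.5), (15.0, 15.0), 90.0)
236.0 ((439.4499816894531, 49.571258544921875), (43.09508514404297, 7.929494857788086), 80.07376098632812)
```

View pics/crop1.png

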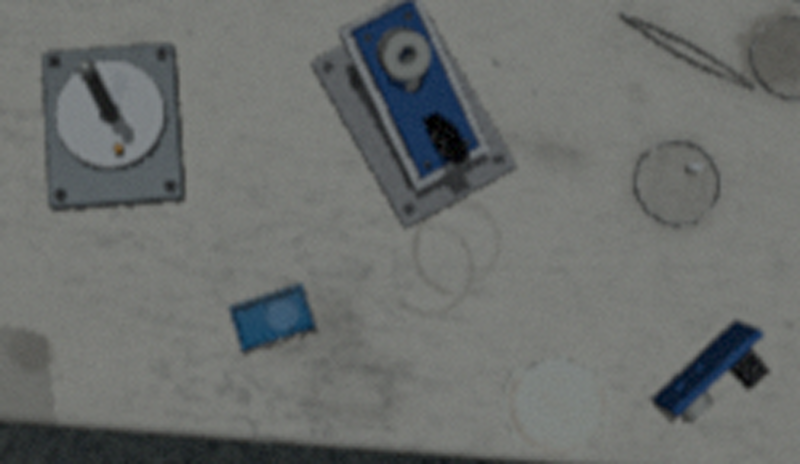

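The crop confirms it: the large plate lies on the rest, boss at crop (407,57), tab at (445,137). The small one lies tipped over at (705,370). The stand's pin is at (119,150). Now I'll measure this accurately.

Run:
```python
from h import *
import pickle
cs=pickle.load(open("c0.pkl","rb"));c=cs["top"]
im=c["image"];hsv=cv2.cvtColor(im,cv2.COLOR_BGR2HSV)
f=lambda u,v:(u/3.2+195-.34,v/3.2+180-.34)
P=lambda u,v,z:onz(c,*f(u,v),z)
# collar
sub=im[180:260,200:260].astype(int).mean(2)
cg=np.array(f(110,113)); 
g=cv2.GaussianBlur(im,(3,3),0).mean(2); pts=[]
for a in np.arange(0,2*np.pi,.1):
    rs=np.arange(12,21,.25); x=cg[0]+rs*np.cos(a);y=cg[1]+rs*np.sin(a)
    p=cv2.remap(g.astype(np.float32),x.astype(np.float32)[None],y.astype(np.float32)[None],1)[0]
    i=np.argmin(np.gradient(p)); pts.append(onz(c,x[i],y[i],.026)[:2])
pts=np.array(pts)
# circle of known radius 42mm
from scipy.optimize import least_squares
s=least_squares(lambda q:np.hypot(*(pts-q[:2]).T)-q[2],[.538,-.208,.042],loss='soft_l1',f_scale=.001)
C=s.x[:2];print("collar",s.x)
cor=np.array([P(u,v,.014)[:2] for u,v in[(42,52),(174,43),(185,200),(52,210)]])
e=np.diff(np.r_[cor,cor[:1]],axis=0);print("foot",cor.round(4),np.linalg.norm(e,axis=1),np.degrees(np.arctan2(e[:,1],e[:,0])))
m=cv2.inRange(hsv,(8,110,60),(28,255,255));m[:, :200]=0;m[:,260:]=0;m[:215]=0;m[:,:]=m;m[245:]=0
M=cv2.moments(m,True);pin=onz(c,M['m10']/M['m00'],M['m01']/M['m00'],.034)[:2]
print("pin",M['m00'],pin,np.linalg.norm(pin-C),np.degrees(np.arctan2(*(pin-C)[::-1])))
print("tip",P(88,64,.186))
rc=np.array([P(u,v,.0)[:2] for u,v in[(312,65),(405,228),(517,166)]])
print("restcorners",rc.round(4),np.linalg.norm(np.diff(rc,axis=0),axis=1),[np.degrees(np.arctan2(*d[::-1])) for d in np.diff(rc,axis=0)])
# plate: bore at x=40,z=80 of rest
B=P(407,55,.08+.032*np.cos(.5));print("bosstop",B)
T=P(437,118,.13);print(T)
# side view of boss/tab coarse
```

```text
collar [ 0.5419653  -0.20510434  0.04087778]
foot [[ 0.588  -0.1468]
 [ 0.6029 -0.2483]
 [ 0.4808 -0.2676]
 [ 0.4656 -0.1674]] [0.10263398 0.12355967 0.10136597 0.12411745] [ -81.6573134  -171.00937153   98.6462372     9.57379971]
pin 3.0 [ 0.51260164 -0.21556736] 0.031172094722280608 -160.38772187928427
tip [ 0.54282397 -0.20688663  0.186     ]
restcorners [[ 0.5967 -0.3566]
 [ 0.4739 -0.437 ]
 [ 0.5286 -0.5207]] [0.14678623 0.09992453] [np.float64(-146.78090051011043), np.float64(-56.82268244051245)]
bosstop [ 0.58405218 -0.42403442  0.10808264]
[ 0.53509777 -0.44634347  0.13      ]
```

```bash
cat >> h.py <<'E'
def Rz(d): return R.from_euler('z',d,degrees=True).as_matrix()
def Rpl(yaw,tilt):  # plate attitude (x up by tilt deg)
    return Rz(yaw)@R.from_euler('y',-tilt,degrees=True).as_matrix()
FL=np.diag([1,-1,-1.])
def rel(p,Rm,s=None):
    p0,R0=pose(s); d=R0.T@(np.array(p)-p0)/.04; w=R.from_matrix(R0.T@Rm).as_rotvec(degrees=True)/8
    print("xyz",d.round(3),"a",w.round(3),"mm",(np.linalg.norm(d)*40).round(1),"deg",(np.linalg.norm(w)*8).round(1))
O=np.array([.5967,-.4162,.080]);YP=33.2;TL=28.65
def plate(x,y,z): return O+Rpl(YP,TL)@np.array([x,y,z])/1000
E
python3 - <<'E'
from h import *
print(plate(-70,0,17))
rel(plate(-70,0,17+75),Rpl(YP,TL)@FL)
E
```

```text
[ 0.53847767 -0.45429963  0.06135655]
xyz [9.061 1.085 1.944] a [ 0.544  3.551 -2.159] mm 373.2 deg 33.5
```

```bash
python3 -m jog '[{"x":0.9,"y":0.1,"z":0.1,"ay":0.5,"az":-0.3},{"x":2.1,"y":0.2,"z":0.3,"ay":1.0,"az":-0.6,"ax":0.1},{"x":3.3,"y":0.3,"z":0.5,"ay":1.6,"az":-1.0,"ax":0.2},{"x":4.5,"y":0.5,"z":0.8,"ay":2.2,"az":-1.4,"ax":0.3},{"x":5.6,"y":0.6,"z":1.1,"ay":2.8,"az":-1.7,"ax":0.4}]'
python3 - <<'E'
from h import *
rel(plate(-70,0,17+75),Rpl(YP,TL)@FL)
E
```

```text
xyz [9.061 1.085 1.944] a [ 0.544  3.551 -2.159] mm 373.2 deg 33.5schema error: expected keys ax, ay, az, x, y, z, claw
```

All seven keys are required in every row.

```bash
python3 -m jog '[{"ax":0,"ay":0.5,"az":-0.3,"x":0.9,"y":0.1,"z":0.1,"claw":0},{"ax":0.1,"ay":1.0,"az":-0.6,"x":2.1,"y":0.2,"z":0.3,"claw":0},{"ax":0.2,"ay":1.6,"az":-1.0,"x":3.3,"y":0.3,"z":0.5,"claw":0},{"ax":0.3,"ay":2.2,"az":-1.4,"x":4.5,"y":0.5,"z":0.8,"claw":0},{"ax":0.4,"ay":2.8,"az":-1.7,"x":5.6,"y":0.6,"z":1.1,"claw":0}]'
python3 - <<'E'
from h import *
rel(plate(-70,0,17+75),Rpl(YP,TL)@FL)
E
```

```text
t: 0.6
eef_pos: [0.3719, -0.4924, 0.1611]
eef_rot: [-179.5, -22.8, 29.4]
ft_force: [0.1, -0.1, -0.0]
opening: 0.0936
finger_force: 0.0
xyz [2.62  1.291 2.01 ] a [ 0.147  0.734 -0.432] mm 141.8 deg 6.9
```

```bash
python3 -m jog '[{"ax":0,"ay":0.2,"az":-0.1,"x":0.7,"y":0.4,"z":0.5,"claw":0},{"ax":0.1,"ay":0.4,"az":-0.2,"x":1.4,"y":0.7,"z":1.0,"claw":0},{"ax":0.1,"ay":0.6,"az":-0.35,"x":2.1,"y":1.1,"z":1.6,"claw":0},{"ax":0.15,"ay":0.73,"az":-0.43,"x":2.62,"y":1.29,"z":2.0,"claw":0},{"ax":0.15,"ay":0.73,"az":-0.43,"x":2.62,"y":1.29,"z":2.0,"claw":0}]'
python3 - <<'E'
from h import *
import pickle
rel(plate(-70,0,17+75),Rpl(YP,TL)@FL)
s=arm.state();c=arm.capture("wrist");pickle.dump((s,c),open("w1.pkl","wb"))
cv2.imwrite("pics/w1.png",c["image"]);print(np.array(c["mount"]).round(4),c["camera_matrix"])
p,Rm=pose(s);M=np.array(c["mount"]);K=np.array(c["camera_matrix"])
for P in[plate(0,0,32),plate(-70,0,55),plate(-70,7,55),plate(-85,0,55),plate(-55,0,55),plate(28,25,10),plate(28,-25,10)]:
    q=np.linalg.inv(M)@np.r_[Rm.T@(P-p),1]; u=K@q[:3]; print((u[:2]/u[2]).round(1))
E
```

```text
t: 1.1
eef_pos: [0.5079, -0.4729, 0.125]
eef_rot: [-179.7, -28.5, 33.1]
ft_force: [-0.2, 0.4, -0.6]
opening: 0.0938
finger_force: 0.0
xyz [ 0.022  0.028 -0.05 ] a [-0.032  0.023 -0.012] mm 2.5 deg 0.3
[[-7.000e-04 -9.620e-01 -2.731e-01  8.110e-02]
 [ 1.000e+00 -7.000e-04 -0.000e+00 -1.000e-04]
 [-2.000e-04 -2.731e-01  9.620e-01 -1.794e-01]
 [ 0.000e+00  0.000e+00  0.000e+00  1.000e+00]] [[321.92684149   0.         276.44896203]
 [  0.         321.92684149 206.90142612]
 [  0.           0.           1.        ]]
[278.4 130.1]
[278.5 233.1]
[268.6 233.1]
[278.5 252.6]
[278.5 212.8]
[245.4  90.9]
[311.3  90.7]
```

View pics/w1.png

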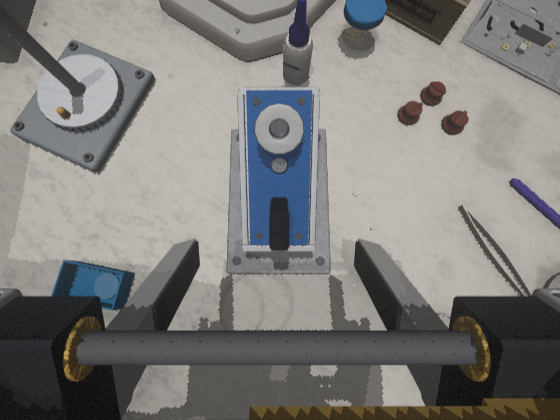

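The wrist view agrees with the model: boss at (279,127) and tab along column 279, rows 197–250. That is within 2 mm of my prediction. Descend and grip.

```bash
python3 -m jog '[{"ax":0,"ay":0,"az":0,"x":0.02,"y":0.03,"z":0.5,"claw":0},{"ax":0,"ay":0,"az":0,"x":0.02,"y":0.03,"z":1.0,"claw":0},{"ax":0,"ay":0,"az":0,"x":0.02,"y":0.03,"z":1.5,"claw":0},{"ax":0,"ay":0,"az":0,"x":0.02,"y":0.03,"z":1.83,"claw":0},{"ax":0,"ay":0,"az":0,"x":0.02,"y":0.03,"z":1.83,"claw":0.3}]'; python3 -m jog '[{"ax":0,"ay":0,"az":0,"x":0,"y":0,"z":0,"claw":1},{"ax":0,"ay":0,"az":0,"x":0,"y":0,"z":0,"claw":1},{"ax":0,"ay":0,"az":0,"x":0,"y":0,"z":0,"claw":1},{"ax":0,"ay":0,"az":0,"x":0,"y":0,"z":0,"claw":1},{"ax":0,"ay":0,"az":0,"x":0,"y":0,"z":0,"claw":1}]'
python3 - <<'E'
from h import *
import pickle
s,c=pickle.load(open("w1.pkl","rb"))
p,Rm=pose(s);M=np.array(c["mount"]);K=np.array(c["camera_matrix"])
def w(u,v,z):
    d=np.linalg.inv(K)@[u,v,1]; o=p+Rm@M[:3,3]; d=Rm@M[:3,:3]@d; return o+d*(z-o[2])/d[2]
g=cv2.GaussianBlur(c["image"],(3,3),0).mean(2).astype(np.float32);pts=[]
for a in np.arange(0,2*np.pi,.1):
    rs=np.arange(28,52,.25); x=(80+rs*np.cos(a)).astype(np.float32);y=(91+rs*.85*np.sin(a)).astype(np.float32)
    q=cv2.remap(g,x[None],y[None],1)[0]; i=np.argmin(np.gradient(q)); pts.append(w(x[i],y[i],.026)[:2])
pts=np.array(pts)
from scipy.optimize import least_squares
f=least_squares(lambda q:np.hypot(*(pts-q[:2]).T)-q[2],[.54,-.206,.042],loss='soft_l1',f_scale=.0005).x
print("collar",f)
hsv=cv2.cvtColor(c["image"],cv2.COLOR_BGR2HSV);m=cv2.inRange(hsv,(8,120,80),(28,255,255));m[:95]=0;m[130:]=0;m[:,:45]=0;m[:,85:]=0
mm=cv2.moments(m,True);pin=w(mm['m10']/mm['m00'],mm['m01']/mm['m00'],.032)[:2]
print(mm['m00'],pin,np.linalg.norm(pin-f[:2]),np.degrees(np.arctan2(*(pin-f[:2])[::-1])))
cor=np.array([w(u,v,.014)[:2] for u,v in[(73,40),(155,74),(97,170),(11,131)]]);e=np.diff(np.r_[cor,cor[:1]],axis=0)
print(cor,np.linalg.norm(e,axis=1),np.degrees(np.arctan2(e[:,1],e[:,0])),cor.mean(0))
E
```

```text
t: 1.65
eef_pos: [0.5359, -0.4559, 0.0621]
eef_rot: [-179.8, -28.4, 33.0]
ft_force: [0.2, 0.9, -0.3]
opening: 0.0891
finger_force: 0.0
t: 2.15
eef_pos: [0.5364, -0.4565, 0.0637]
eef_rot: [-179.9, -28.4, 33.0]
ft_force: [0.3, 0.3, 0.6]
opening: 0.0492
finger_force: 0.0
collar [ 0.54281222 -0.20465575  0.04134816]
36.0 [ 0.51474753 -0.21159944] 0.028910928118750043 -166.10311177198048
[[ 0.58866027 -0.14922076]
 [ 0.60460961 -0.25205563]
 [ 0.48631561 -0.27028294]
 [ 0.47022392 -0.16768992]] [0.10406437 0.11969004 0.10384734 0.11986776] [ -81.18386254 -171.24048274   98.91419888    8.86341179] [ 0.53745235 -0.20981231]
```

```bash
python3 -m jog '[{"ax":0,"ay":0,"az":0,"x":0,"y":0,"z":0,"claw":1},{"ax":0,"ay":0,"az":0,"x":0,"y":0,"z":0,"claw":1},{"ax":0,"ay":0,"az":0,"x":0,"y":0,"z":0,"claw":1},{"ax":0,"ay":0,"az":0,"x":0,"y":0,"z":0,"claw":1},{"ax":0,"ay":0,"az":0,"x":0,"y":0,"z":0,"claw":1}]';python3 -m jog '[{"ax":0,"ay":0,"az":0,"x":0,"y":0,"z":0,"claw":1},{"ax":0,"ay":0,"az":0,"x":0,"y":0,"z":0,"claw":1},{"ax":0,"ay":0,"az":0,"x":0,"y":0,"z":0,"claw":1},{"ax":0,"ay":0,"az":0,"x":0,"y":0,"z":0,"claw":1},{"ax":0,"ay":0,"az":0,"x":0,"y":0,"z":0,"claw":1}]'
```

```text
t: 2.65
eef_pos: [0.5365, -0.4563, 0.0633]
eef_rot: [-179.9, -28.4, 33.0]
ft_force: [-1.6, 0.7, -0.1]
opening: 0.0136
finger_force: 30.0
t: 3.15
eef_pos: [0.5365, -0.4563, 0.0633]
eef_rot: [-179.9, -28.4, 33.0]
ft_force: [-0.4, 0.5, -0.9]
opening: 0.0142
finger_force: 30.0
```

```bash
python3 -m jog '[{"ax":0,"ay":0,"az":0,"x":0,"y":0,"z":-0.15,"claw":1},{"ax":0,"ay":0,"az":0,"x":0,"y":0,"z":-0.5,"claw":1},{"ax":0,"ay":0,"az":0,"x":0,"y":0,"z":-1.0,"claw":1},{"ax":0,"ay":0,"az":0,"x":0,"y":0,"z":-1.6,"claw":1},{"ax":0,"ay":0,"az":0,"x":0,"y":0,"z":-2.1,"claw":1}]'
cat >> h.py <<'E'
ST=np.array([.542,-.2055]);YS=8.9
def over(yaw,z,tilt=0,lx=71.5):  # TCP for bore on post axis; plate underside height z
    p=np.r_[ST,z]+Rpl(yaw,0)@np.array([-lx,0,20])/1000
    return p,Rpl(yaw,tilt)@FL
E
python3 - <<'E'
from h import *
rel(*over(YS,.225)); print(over(YS,.225)[0])
p,Rm=pose();print(p)
E
```

```text
t: 3.65
eef_pos: [0.5023, -0.4791, 0.1394]
eef_rot: [-180.0, -28.4, 33.0]
ft_force: [-0.3, 0.2, -3.0]
opening: 0.0135
finger_force: 30.0
xyz [ 3.834 -5.923 -0.928] a [-0.749 -3.498  2.955] mm 284.6 deg 37.1
[ 0.47136087 -0.21656179  0.245     ]
[ 0.5022558  -0.47906081  0.1393722 ]
```

Run:
```python
from h import *
p,Rm=over(YS,.235); rel(p+[0,-.13,0],Rm)
```

```text
xyz [ 2.394 -3.198 -1.991] a [-0.749 -3.498  2.955] mm 178.6 deg 37.1
```

```bash
python3 -m jog '[{"ax":-0.05,"ay":-0.2,"az":0.2,"x":0.1,"y":-0.1,"z":-0.4,"claw":1},{"ax":-0.13,"ay":-0.6,"az":0.5,"x":0.4,"y":-0.4,"z":-0.9,"claw":1},{"ax":-0.24,"ay":-1.1,"az":0.95,"x":0.8,"y":-1.0,"z":-1.4,"claw":1},{"ax":-0.36,"ay":-1.7,"az":1.4,"x":1.2,"y":-1.6,"z":-1.8,"claw":1},{"ax":-0.5,"ay":-2.3,"az":1.9,"x":1.6,"y":-2.2,"z":-2.0,"claw":1}]'
python3 - <<'E'
from h import *
p,Rm=over(YS,.235); rel(p+[0,-.13,0],Rm)
E
```

```text
t: 4.15
eef_pos: [0.4693, -0.3948, 0.2413]
eef_rot: [-178.9, -9.6, 17.0]
ft_force: [0.2, -0.5, -3.9]
opening: 0.0134
finger_force: 30.0
xyz [ 0.454 -1.142 -0.25 ] a [-0.218 -1.189  1.022] mm 50.2 deg 12.7
```

```bash
python3 -m jog '[{"ax":-0.06,"ay":-0.4,"az":0.35,"x":0.15,"y":-0.4,"z":-0.08,"claw":1},{"ax":-0.12,"ay":-0.8,"az":0.7,"x":0.3,"y":-0.8,"z":-0.16,"claw":1},{"ax":-0.2,"ay":-1.1,"az":0.95,"x":0.42,"y":-1.05,"z":-0.23,"claw":1},{"ax":-0.22,"ay":-1.19,"az":1.02,"x":0.45,"y":-1.14,"z":-0.25,"claw":1},{"ax":-0.22,"ay":-1.19,"az":1.02,"x":0.45,"y":-1.14,"z":-0.25,"claw":1}]'
python3 - <<'E'
from h import *
import pickle
s=arm.state();c=arm.capture("wrist");d=arm.capture("side");t=arm.capture("top");pickle.dump((s,c,d,t),open("w2.pkl","wb"))
a=c["image"];b=d["image"][150:300,180:330];b=cv2.resize(b,(420,420),interpolation=cv2.INTER_CUBIC)
o=np.hstack([a[:,120:500],b]);print(o.shape);cv2.imwrite("pics/w2.png",o)
E
```

```text
t: 4.65
eef_pos: [0.4721, -0.3465, 0.2527]
eef_rot: [-179.8, -0.1, 9.2]
ft_force: [0.2, 0.2, -3.2]
opening: 0.014
finger_force: 30.0
(420, 800, 3)
```

View pics/w2.png

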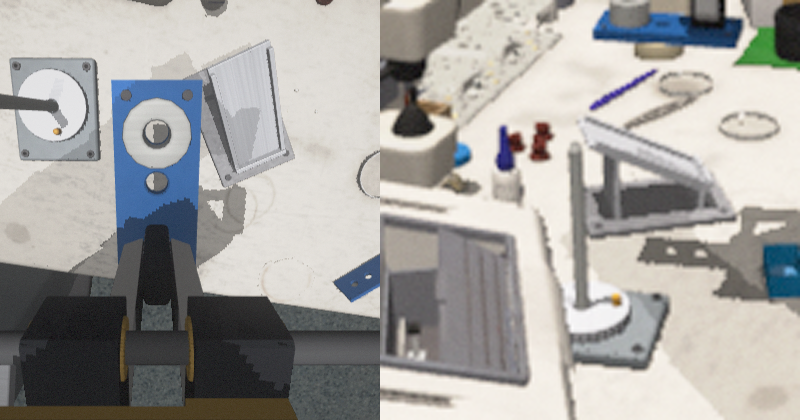

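Wrist view: the plate is held roughly level, its bore at (277,132), index hole at (277,182) and far edge at row 80. Side view: the post tip is at crop (575,146). Next I'll solve the plate's pose in the hand and triangulate the post tip.

Run:
```python
from h import *
import pickle
s,c,d,t=pickle.load(open("w2.pkl","rb"))
p,Rm=pose(s);M=np.array(c["mount"]);K=np.array(c["camera_matrix"])
im=c["image"];hsv=cv2.cvtColor(im,cv2.COLOR_BGR2HSV)
m=cv2.inRange(hsv,(100,130,60),(125,255,255)); m[:,:220]=0;m[:,325:]=0;m[230:]=0
# edges
rows=np.arange(85,175,3);L=[np.where(m[r])[0].min()-.5 for r in rows];Rr=[np.where(m[r])[0].max()+.5 for r in rows]
fl=np.polyfit(rows,L,1);fr=np.polyfit(rows,Rr,1)
cols=np.arange(240,312,3);T=[np.where(m[:,x])[0].min()-.5 for x in cols];ft=np.polyfit(cols,T,1)
def inter(f): 
    v=80.
    for _ in range(5): u=np.polyval(f,v);v=np.polyval(ft,u)
    return u,v
cl,cr=inter(fl),inter(fr);print(cl,cr,fl,fr,ft)
# index hole: non-blue blob in 240..310,165..200 ; boss outer
n=cv2.bitwise_not(m)
def blob(y0,y1):
    z=np.zeros_like(m);z[y0:y1,240:314]=n[y0:y1,240:314]
    k=max(cv2.findContours(z,cv2.RETR_EXTERNAL,cv2.CHAIN_APPROX_NONE)[0],key=cv2.contourArea);return cv2.fitEllipse(k)
b=blob(90,171);h=blob(171,196);print(b,h)
lp=np.array([fl[0]*170+fl[1],170]),np.array([fr[0]*170+fr[1],170])
obj=np.array([[28,25,10],[28,-25,10],[-30,0,10],[0,0,32]],float)/1000
img=np.array([cl,cr,h[0],b[0]])
ok,rv,tv=cv2.solvePnP(obj,img,K,None,flags=cv2.SOLVEPNP_SQPNP)
pr=cv2.projectPoints(obj,rv,tv,K,None)[0].reshape(-1,2);print("resid",(pr-img).round(2).tolist())
Rp=Rm@M[:3,:3]@cv2.Rodrigues(rv)[0];op=p+Rm@(M[:3,:3]@tv.ravel()+M[:3,3])
print("plate origin",op,"rpy",R.from_matrix(Rp).as_euler('xyz',degrees=True),"TCP in plate mm",Rp.T@(p-op)*1000)
print("tip",tri(t,(222.2,199.7),d,(249.6,202.1)))
# post sides in side view: bottom
g=cv2.cvtColor(d["image"],cv2.COLOR_BGR2GRAY)
print("proj side",proj(d,[[*ST,.186],[*ST,.026]]),"top",proj(t,[[*ST,.186],[*ST,.026]]))
pin=None
for cc,(y0,y1,x0,x1) in((d,(245,265,255,275)),(t,(215,245,200,260))):
    h2=cv2.cvtColor(cc["image"],cv2.COLOR_BGR2HSV);q=cv2.inRange(h2,(8,110,60),(28,255,255));z=np.zeros_like(q);z[y0:y1,x0:x1]=q[y0:y1,x0:x1];mm=cv2.moments(z,True);print(mm['m00'],mm['m10']/max(mm['m00'],1),mm['m01']/max(mm['m00'],1))
def w(u,v,z):
    dd=np.linalg.inv(K)@[u,v,1]; o=p+Rm@M[:3,3]; dd=Rm@M[:3,:3]@dd; return o+dd*(z-o[2])/dd[2]
q=cv2.inRange(hsv,(8,120,80),(28,255,255));z=np.zeros_like(q);z[120:142,160:190]=q[120:142,160:190];mm=cv2.moments(z,True)
print("pin w",mm['m00'],w(mm['m10']/mm['m00'],mm['m01']/mm['m00'],.032))
g=cv2.GaussianBlur(im,(3,3),0).mean(2).astype(np.float32);pts=[]
for a in np.arange(0,2*np.pi,.1):
    rs=np.arange(28,46,.25); x=(172+rs*np.cos(a)).astype(np.float32);y=(105+rs*np.sin(a)).astype(np.float32)
    qq=cv2.remap(g,x[None],y[None],1)[0]; i=np.argmin(np.gradient(qq)); pts.append(w(x[i],y[i],.026)[:2])
pts=np.array(pts)
from scipy.optimize import least_squares
print("collar",least_squares(lambda q:np.hypot(*(pts-q[:2]).T)-q[2],[.54,-.206,.042],loss='soft_l1',f_scale=.0005).x)
```

```text
(np.float64(231.05035224323314), np.float64(80.49999999999997)) (np.float64(321.881015943641), np.float64(80.49999999999997)) [3.92287727e-02 2.27892436e+02] [-4.40489433e-02  3.25426956e+02] [-9.31898577e-17  8.05000000e+01]
((276.37652587890625, 132.87954711914062), (69.15579223632812, 70.9956283569336), 177.3090362548828) ((276.1735534667969, 182.30380249023438), (21.335813522338867, 22.257640838623047), 93.98285675048828)
resid [[0.56, -0.4], [-0.62, -0.22], [0.09, 0.39], [-0.04, 0.22]]
plate origin [ 0.54270012 -0.33423666  0.23107614] rpy [0.26055732 0.78587797 9.1028029 ] TCP in plate mm [-71.91757293  -0.83724195  20.66288379]
tip (array([ 0.54257771, -0.2067625 ,  0.18183123]), np.float64(0.002227289436813512))
proj side [[249.07804391 200.63757072]
 [251.66894542 259.42046056]] top [[221.47659786 199.98634385]
 [229.0318278  214.78175053]]
9.0 263.8888888888889 256.44444444444446
0.0 0.0 0.0
pin w 23.0 [ 0.51468641 -0.21405257  0.032     ]
collar [ 0.54309045 -0.20467409  0.04129476]
```

```bash
python3 -m jog '[{"ax":0,"ay":0,"az":0,"x":0.06,"y":-0.4,"z":0,"claw":1},{"ax":0,"ay":0,"az":0,"x":0.18,"y":-1.2,"z":0,"claw":1},{"ax":0,"ay":0.05,"az":0,"x":0.34,"y":-2.2,"z":0,"claw":1},{"ax":0,"ay":0.05,"az":0,"x":0.46,"y":-2.9,"z":0,"claw":1},{"ax":0,"ay":0.05,"az":0,"x":0.5,"y":-3.19,"z":0,"claw":1}]'
python3 -m jog '[{"ax":0,"ay":0,"az":0,"x":0,"y":0,"z":0,"claw":1},{"ax":0,"ay":0,"az":0,"x":0,"y":0,"z":0.2,"claw":1},{"ax":0,"ay":0,"az":0,"x":0,"y":0,"z":0.5,"claw":1},{"ax":0,"ay":0,"az":0,"x":0,"y":0,"z":0.7,"claw":1},{"ax":0,"ay":0,"az":0,"x":0,"y":0,"z":0.7,"claw":1}]'
python3 - <<'E'
from h import *
import pickle
ST=np.array([.5425,-.2055])
s=arm.state();p,Rm=pose(s);Rp=Rm@FL
o=p+Rp@np.array([71.8,.4,-20.5])/1000;print("origin",o,"need (tool units)",Rm.T@np.r_[ST-o[:2],0]/.04)
c=arm.capture("wrist");d=arm.capture("side");t=arm.capture("top");pickle.dump((s,c,d,t),open("w3.pkl","wb"))
a=c["image"][:,120:500];b=cv2.resize(d["image"][140:290,170:320],(420,420),interpolation=cv2.INTER_CUBIC)
cv2.imwrite("pics/w3.png",np.hstack([a,b]))
E
```

```text
t: 5.3
eef_pos: [0.4712, -0.2152, 0.2528]
eef_rot: [-179.8, -0.5, 9.3]
ft_force: [0.3, -1.8, -2.9]
opening: 0.0137
finger_force: 30.0
t: 5.8
eef_pos: [0.471, -0.2176, 0.2226]
eef_rot: [-179.7, -0.3, 9.1]
ft_force: [-0.6, -0.8, -2.6]
opening: 0.0134
finger_force: 30.0
origin [ 0.54195104 -0.20568554  0.20253173] need (tool units) [ 1.42863271e-02 -2.39958560e-03  9.87392847e-05]
```

View pics/w3.png

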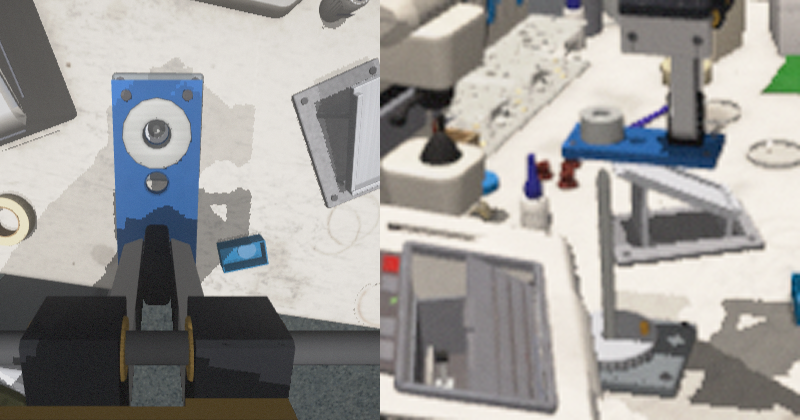

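The wrist view shows the post tip centred in the bore at (157,132). In the side view the boss (601,125) is directly over the tip (603,170). Lowering.

```bash
python3 -m jog '[{"ax":0,"ay":0,"az":0,"x":0.015,"y":0,"z":0.1,"claw":1},{"ax":0,"ay":0,"az":0,"x":0.015,"y":0,"z":0.25,"claw":1},{"ax":0,"ay":0,"az":0,"x":0.015,"y":0,"z":0.4,"claw":1},{"ax":0,"ay":0,"az":0,"x":0.015,"y":0,"z":0.55,"claw":1},{"ax":0,"ay":0,"az":0,"x":0.015,"y":0,"z":0.7,"claw":1}]'
python3 -m jog '[{"ax":0,"ay":0,"az":0,"x":0,"y":0,"z":0.15,"claw":1},{"ax":0,"ay":0,"az":0,"x":0,"y":0,"z":0.3,"claw":1},{"ax":0,"ay":0,"az":0,"x":0,"y":0,"z":0.45,"claw":1},{"ax":0,"ay":0,"az":0,"x":0,"y":0,"z":0.6,"claw":1},{"ax":0,"ay":0,"az":0,"x":0,"y":0,"z":0.6,"claw":1}]'
```

```text
t: 6.45
eef_pos: [0.4724, -0.2171, 0.1959]
eef_rot: [-179.8, -0.5, 9.2]
ft_force: [0.4, 0.4, -3.4]
opening: 0.0135
finger_force: 30.0
t: 6.95
eef_pos: [0.4724, -0.2168, 0.1717]
eef_rot: [-179.7, -0.4, 9.2]
ft_force: [0.7, 0.2, -3.8]
opening: 0.014
finger_force: 30.0
```

```bash
python3 -m jog '[{"ax":0,"ay":0,"az":0,"x":0,"y":0,"z":0.2,"claw":1},{"ax":0,"ay":0,"az":0,"x":0,"y":0,"z":0.5,"claw":1},{"ax":0,"ay":0,"az":0,"x":0,"y":0,"z":0.8,"claw":1},{"ax":0,"ay":0,"az":0,"x":0,"y":0,"z":1.1,"claw":1},{"ax":0,"ay":0,"az":0,"x":0,"y":0,"z":1.3,"claw":1}]'
python3 -m jog '[{"ax":0,"ay":0,"az":0,"x":0,"y":0,"z":0.3,"claw":1},{"ax":0,"ay":0,"az":0,"x":0,"y":0,"z":0.6,"claw":1},{"ax":0,"ay":0,"az":0,"x":0,"y":0,"z":0.9,"claw":1},{"ax":0,"ay":0,"az":0,"x":0,"y":0,"z":1.1,"claw":1},{"ax":0,"ay":0,"az":0,"x":0,"y":0,"z":1.2,"claw":1}]'
python3 - <<'E'
from h import *
s=arm.state();p,Rm=pose(s);Rp=Rm@FL
print(p+Rp@np.array([71.8,.4,-20.5])/1000,s["ft_force"],s["torque"])
E
```

```text
t: 7.45
eef_pos: [0.4727, -0.2167, 0.1195]
eef_rot: [-179.8, -0.4, 9.2]
ft_force: [-5.1, -1.3, 1.3]
opening: 0.0138
finger_force: 30.0
t: 7.95
eef_pos: [0.4728, -0.2167, 0.0718]
eef_rot: [-179.8, -0.4, 9.2]
ft_force: [-9.9, -2.3, 5.0]
opening: 0.0137
finger_force: 30.0
[ 0.54374293 -0.20472573  0.05179848] [-9.93016061 -2.33490471  5.01947272] [-0.52985858  1.77283538 -0.0367359 ]
```

The post is pushing back −10 N along tool x, so I'll ease back a millimetre before going on.

```bash
python3 -m jog '[{"ax":0,"ay":0,"az":0,"x":-0.02,"y":0,"z":0,"claw":1},{"ax":0,"ay":0,"az":0,"x":-0.03,"y":0,"z":0,"claw":1},{"ax":0,"ay":0,"az":0,"x":-0.03,"y":0,"z":0.1,"claw":1},{"ax":0,"ay":0,"az":0,"x":-0.03,"y":0,"z":0.2,"claw":1},{"ax":0,"ay":0,"az":0,"x":-0.03,"y":0,"z":0.2,"claw":1}]'
```

```text
t: 8.45
eef_pos: [0.4722, -0.2164, 0.0639]
eef_rot: [-179.8, -0.5, 9.2]
ft_force: [-0.0, -0.4, -3.2]
opening: 0.0142
finger_force: 30.0
```

```bash
python3 -m jog '[{"ax":0,"ay":0,"az":0,"x":0,"y":0,"z":0.06,"claw":1},{"ax":0,"ay":0,"az":0,"x":0,"y":0,"z":0.12,"claw":1},{"ax":0,"ay":0,"az":0,"x":0,"y":0,"z":0.16,"claw":1},{"ax":0,"ay":0,"az":0,"x":0,"y":0,"z":0.2,"claw":1},{"ax":0,"ay":0,"az":0,"x":0,"y":0,"z":0.2,"claw":1}]'
```

```text
t: 8.95
eef_pos: [0.4724, -0.2166, 0.0566]
eef_rot: [-179.8, -0.5, 9.2]
ft_force: [-0.5, -0.2, -1.0]
opening: 0.0136
finger_force: 30.0
```

```bash
python3 -m jog '[{"ax":0,"ay":0,"az":0,"x":0,"y":0,"z":0.02,"claw":1},{"ax":0,"ay":0,"az":0,"x":0,"y":0,"z":0.03,"claw":1},{"ax":0,"ay":0,"az":0,"x":0,"y":0,"z":0.04,"claw":1},{"ax":0,"ay":0,"az":0,"x":0,"y":0,"z":0.04,"claw":1},{"ax":0,"ay":0,"az":0,"x":0,"y":0,"z":0.04,"claw":1}]'
python3 - <<'E'
from h import *
s=arm.state();p,Rm=pose(s)
A=p+(Rm@FL)@np.array([71.8,.4,0])/1000;print(A,s["torque"],s["eef_rot"])
for da in(2,4,6,8,10,12):
    Q=Rz(da); rel(A+Q@(p-A),Q@Rm,s)
E
```

```text
t: 9.45
eef_pos: [0.4726, -0.2168, 0.0558]
eef_rot: [-179.8, -0.5, 9.2]
ft_force: [-4.8, 1.7, 7.2]
opening: 0.014
finger_force: 30.0
[ 0.54336399 -0.20489663  0.05640074] [0.2385589  0.71514071 0.04116387] [-179.81683007   -0.51688787    9.18763636]
xyz [ 0.001  0.063 -0.   ] a [ 0.002 -0.001 -0.25 ] mm 2.5 deg 2.0
xyz [ 0.005  0.125 -0.   ] a [ 0.005 -0.002 -0.5  ] mm 5.0 deg 4.0
xyz [ 0.011  0.188 -0.001] a [ 0.007 -0.002 -0.75 ] mm 7.5 deg 6.0
xyz [ 0.019  0.25  -0.001] a [ 0.009 -0.003 -1.   ] mm 10.0 deg 8.0
xyz [ 0.029  0.312 -0.001] a [ 0.011 -0.004 -1.25 ] mm 12.5 deg 10.0
xyz [ 0.041  0.373 -0.001] a [ 0.014 -0.005 -1.5  ] mm 15.0 deg 12.0
```

The plate is resting on the pin with about 10 N. Swinging towards the seen pin side.

```bash
python3 -m jog '[{"ax":0,"ay":0,"az":-0.12,"x":-0.01,"y":0.03,"z":0,"claw":1},{"ax":0,"ay":0,"az":-0.25,"x":-0.01,"y":0.063,"z":0,"claw":1},{"ax":0,"ay":0,"az":-0.37,"x":-0.005,"y":0.094,"z":0,"claw":1},{"ax":0,"ay":0,"az":-0.5,"x":-0.005,"y":0.125,"z":0,"claw":1},{"ax":0,"ay":0,"az":-0.5,"x":-0.005,"y":0.125,"z":0,"claw":1}]'
python3 -m jog '[{"ax":0,"ay":0,"az":-0.12,"x":0,"y":0.03,"z":0,"claw":1},{"ax":0,"ay":0,"az":-0.25,"x":0,"y":0.063,"z":0,"claw":1},{"ax":0,"ay":0,"az":-0.37,"x":0.005,"y":0.094,"z":0,"claw":1},{"ax":0,"ay":0,"az":-0.5,"x":0.005,"y":0.125,"z":0,"claw":1},{"ax":0,"ay":0,"az":-0.5,"x":0.005,"y":0.125,"z":0,"claw":1}]'
```

```text
t: 9.95
eef_pos: [0.473, -0.2217, 0.0548]
eef_rot: [-179.8, -0.5, 13.2]
ft_force: [0.7, -1.4, -1.5]
opening: 0.0136
finger_force: 30.0
t: 10.45
eef_pos: [0.4743, -0.2265, 0.0548]
eef_rot: [-179.8, -0.5, 17.2]
ft_force: [0.3, -0.7, -3.7]
opening: 0.0136
finger_force: 30.0
```

At yaw 17.2° the contact force has gone, so the hole is over the pin. Lowering.

```bash
python3 -m jog '[{"ax":0,"ay":0,"az":0,"x":0,"y":0,"z":0.04,"claw":1},{"ax":0,"ay":0,"az":0,"x":0,"y":0,"z":0.08,"claw":1},{"ax":0,"ay":0,"az":0,"x":0,"y":0,"z":0.12,"claw":1},{"ax":0,"ay":0,"az":0,"x":0,"y":0,"z":0.16,"claw":1},{"ax":0,"ay":0,"az":0,"x":0,"y":0,"z":0.16,"claw":1}]'
```

```text
t: 10.95
eef_pos: [0.4742, -0.2263, 0.0483]
eef_rot: [-179.8, -0.5, 17.2]
ft_force: [-0.4, -0.3, -3.6]
opening: 0.0137
finger_force: 30.0
```

```bash
python3 -m jog '[{"ax":0,"ay":0,"az":0,"x":0,"y":0,"z":0.02,"claw":1},{"ax":0,"ay":0,"az":0,"x":0,"y":0,"z":0.04,"claw":1},{"ax":0,"ay":0,"az":0,"x":0,"y":0,"z":0.06,"claw":1},{"ax":0,"ay":0,"az":0,"x":0,"y":0,"z":0.06,"claw":1},{"ax":0,"ay":0,"az":0,"x":0,"y":0,"z":0.06,"claw":1}]'
```

```text
t: 11.45
eef_pos: [0.4744, -0.2263, 0.0462]
eef_rot: [-179.9, -0.5, 17.2]
ft_force: [-0.0, -0.6, -4.3]
opening: 0.0139
finger_force: 30.0
```

```bash
python3 -m jog '[{"ax":0,"ay":0,"az":0,"x":0,"y":0,"z":0.02,"claw":1},{"ax":0,"ay":0,"az":0,"x":0,"y":0,"z":0.04,"claw":1},{"ax":0,"ay":0,"az":0,"x":0,"y":0,"z":0.05,"claw":1},{"ax":0,"ay":0,"az":0,"x":0,"y":0,"z":0.05,"claw":1},{"ax":0,"ay":0,"az":0,"x":0,"y":0,"z":0.05,"claw":1}]'
python3 - <<'E'
from h import *
s=arm.state();print(s["ft_force"],s["torque"])
E
```

```text
t: 11.95
eef_pos: [0.4744, -0.2264, 0.0451]
eef_rot: [-179.9, -0.5, 17.2]
ft_force: [-6.5, 1.0, 12.8]
opening: 0.0139
finger_force: 30.0
[-6.51699892  0.96765227 12.82115252] [0.50442215 1.1104579  0.06777792]
```

Seated: the TCP is 10.5–11 mm below its height at pin contact, with a firm stop at about 16 N. Ease off and release.

```bash
python3 -m jog '[{"ax":0,"ay":0,"az":0,"x":-0.01,"y":0,"z":-0.015,"claw":1},{"ax":0,"ay":0,"az":0,"x":-0.01,"y":0,"z":-0.015,"claw":1},{"ax":0,"ay":0,"az":0,"x":-0.01,"y":0,"z":-0.015,"claw":0.7},{"ax":0,"ay":0,"az":0,"x":-0.01,"y":0,"z":-0.015,"claw":0.6},{"ax":0,"ay":0,"az":0,"x":-0.01,"y":0,"z":-0.015,"claw":0.6}]'
python3 -m jog '[{"ax":0,"ay":0,"az":0,"x":0,"y":0,"z":0,"claw":0.55},{"ax":0,"ay":0,"az":0,"x":0,"y":0,"z":0,"claw":0.55},{"ax":0,"ay":0,"az":0,"x":0,"y":0,"z":0,"claw":0.55},{"ax":0,"ay":0,"az":0,"x":0,"y":0,"z":0,"claw":0.55},{"ax":0,"ay":0,"az":0,"x":0,"y":0,"z":0,"claw":0.55}]'
```

```text
t: 12.45
eef_pos: [0.4741, -0.2265, 0.0447]
eef_rot: [-179.9, -0.5, 17.2]
ft_force: [0.1, 0.1, -0.1]
opening: 0.0344
finger_force: 0.0
t: 12.95
eef_pos: [0.474, -0.2264, 0.0448]
eef_rot: [-179.9, -0.5, 17.2]
ft_force: [-0.1, -0.1, 0.1]
opening: 0.0425
finger_force: 0.0
```

Released. Retreat straight up, then back from the post, and look.

```bash
python3 -m jog '[{"ax":0,"ay":0,"az":0,"x":0,"y":0,"z":-0.3,"claw":0.5},{"ax":0,"ay":0,"az":0,"x":0,"y":0,"z":-0.8,"claw":0.5},{"ax":0,"ay":0,"az":0,"x":0,"y":0,"z":-1.5,"claw":0.5},{"ax":0,"ay":0,"az":0,"x":0,"y":0,"z":-2.2,"claw":0.5},{"ax":0,"ay":0,"az":0,"x":-0.2,"y":0,"z":-2.8,"claw":0.5}]'
python3 -m jog '[{"ax":0,"ay":0,"az":0,"x":-0.5,"y":0,"z":-0.5,"claw":0.5},{"ax":0,"ay":0,"az":0,"x":-1.0,"y":0,"z":-1.0,"claw":0.5},{"ax":0,"ay":0,"az":0,"x":-1.5,"y":0,"z":-1.0,"claw":0.5},{"ax":0,"ay":0,"az":0,"x":-1.5,"y":0,"z":-1.0,"claw":0.5},{"ax":0,"ay":0,"az":0,"x":-1.5,"y":0,"z":-1.0,"claw":0.5}]'
python3 - <<'E'
from h import *
s=arm.state();c=arm.capture("wrist");d=arm.capture("side");t=arm.capture("top")
cv2.imwrite("pics/w4.png",np.hstack([cv2.resize(c["image"][:,60:460],(400,420)),cv2.resize(d["image"][190:310,180:294],(399,420),interpolation=cv2.INTER_CUBIC)]))
# predicted underside edge of seated plate in the side view (crop coords)
Y=Rz(17.2);O0=np.array([.5428,-.205,.026])
for x,y,z in[(-98,25,0),(28,25,0),(-98,25,10),(28,25,10),(0,0,32)]:
    u=proj(d,O0+Y@np.array([x,y,z])/1000)[0];print((x,y,z),((u-[180,190])*3.5+[400,0]).round(0))
E
```

```text
t: 13.45
eef_pos: [0.4659, -0.2293, 0.1591]
eef_rot: [-179.9, -0.6, 17.2]
ft_force: [-0.1, 0.5, -0.0]
opening: 0.0472
finger_force: 0.0
t: 13.95
eef_pos: [0.4081, -0.2473, 0.1968]
eef_rot: [-179.9, -0.5, 17.1]
ft_force: [0.1, 0.9, 0.5]
opening: 0.0469
finger_force: 0.0
(-98, 25, 0) [789. 265.]
(28, 25, 0) [605. 262.]
(-98, 25, 10) [789. 252.]
(28, 25, 10) [605. 250.]
(0, 0, 32) [648. 204.]
```

View pics/w4.png

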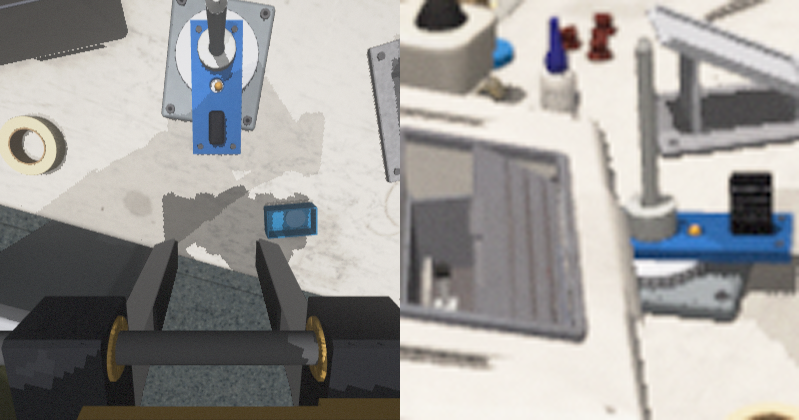

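The brass pin shows in the index hole, at (217,86) in the wrist view and (695,230) in the side view. The plate lies level with its edge at the predicted seated height (rows 250–262), and the bystanders have not moved. Handing in.

```bash
python3 -c "
from bench import arm
print(arm.hand_in())"
```

```text
the job is handed in; nothing more can be done
None
```

The plate is home on the stand: threaded level over the post, swung until its index hole dropped over the pin, flush on the collar and released. The job is handed in at about 14 s, and the three bystanders were not touched.

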